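# Take the push-button pickle canister apart for washing

### The arm

A 7-joint arm with a two-finger parallel gripper is mounted at the origin on the work surface. World frame = base frame: x ahead of the robot, y to its left, z up, the work surface at z = 0. Lengths are in m, angles in rad, forces in N, time in s.
With the tool pointing down it reaches from about 0.4 to 0.85 m from the base axis. Payload 10.4 kg.
Tool frame: the origin (TCP) lies midway between the tips of the shut fingers; the grasp point (between the pads) lies 19 mm behind it (r.grasp_offset is the distance from the TCP to the grasp point, in m); x points along the fingers, y is the direction in which the jaws open and shut, and the axes are right-handed (so a half turn about x gives the same grasp; the last joint's range is limited). The gripper opens to 87 mm and grips with 3 to 60 N. Pads are 19 mm wide; open, the fingers measure 117 mm over their backs; the gripper's body (75 mm by 190 mm) begins 51 mm behind the grasp point.
Start: joints at [-1.287, 0.332, -0.065, 1.46, 0.022, 1.35, -0.088], TCP at [0.189, 0.596, 0.195] pointing down, gripper open.
Joint ranges: [-2.6, 2.6], [-0.5, 2.12], [-1.47, 1.34], [0.16, 2.42], [-1.27, 4.41], [0.06, 2.06], [-2.6, 2.6]. Speed limits (rad/s): [2.22, 2.22, 2.79, 2.79, 3.14, 3.14, 3.14].

### API

Orientations are given as a unit quaternion [x, y, z, w].
In Python, from bench import r, vision, close_job gives the robot as it stands. The module is installed in compiled form; this text tells all that it offers.
- The arm moves only by the shell command python3 -m pendant 'ROWS' [OPENING] [FORCE]. ROWS is text: rows parted by semicolons, each of 6 numbers parted by spaces: the shift along the tool's x, y, z in units of 0.25 m (1.0 is 0.25 m), then the turn, a rotation vector about the tool's x, y, z in units of 1.5 rad (1.0 is 1.5 rad). A call has 1 to 8 rows; each row is the pose to reach, as a shift and turn from the pose commanded when the call began, along the tool's axes at that moment; what a row does not reach only later rows make up. A row lasts 1/10 s, in which the tool goes at most 50 mm and 8.59 degrees, less where a joint would pass 70% of its speed; a pose out of reach is approached as far as the arm can. A call with a number of a shift or a turn outside -1 to 1 is refused whole. A call with a gripper value outside its range is refused whole. OPENING is the gripper command: -1 is shut, 1 is fully open, values between are in proportion, set as the call begins (- or left out, the last holds). The fingers move at their own pace and stop on an object; FORCE is the grip in N (left out, the last holds). Time passes only in rows, so rows that repeat a pose let the fingers close. It gives the time, the measured TCP pose, the force and the opening at its end, in the units of the state.
- r.read_state(): the state, without advancing time (a new reading comes with each control period).
- vision.camera(name): name is "scene" or "top"; returns (picture, depth): 420x560x3 uint8, blue, green, red; 420x560 float32, m along the optical axis (not along the pixel's ray), 0 where there is no reading.
- vision.get_calibration(name): a dict with "camera_matrix" (3x3 intrinsics, pixels), "k1" (the pictures are not rectified: a ray, as slopes to the right and down, at radius r is drawn at 1 + k1 r^2 times it, then the intrinsics apply), "rvec" (rotation vector, rad) and "tvec" (3), from world to camera coordinates, as OpenCV has them. Camera axes: x right, y down, z forward; pixel columns grow to the right and rows downward; lengths in m; the calibration is good to about 2 mm. A picture is of the moment at which its call begins. get_calibration takes no time and is no camera call.
- close_job(): hands the job in, once; it reports no verdict.
The state is a dict: "time": time; "joint_positions": joint angles; "joint_vel": joint speeds; "joint_torque": joint torques, N m; "ee_pos": TCP position; "eef_rot": TCP orientation; "ft_force": force on the tool from outside, world axes, zero at the start; "torque": the same for the moment, N m; "width": finger opening in m.
Only numpy, scipy, OpenCV 4.12 (cv2) and the standard library are available. Lean on these libraries where they do the work, as an engineer would, in place of code of your own. Each camera call takes 0.05 s, during which the arm holds its last target. There are 200 camera calls.

### The job

Take the clear pickle canister apart so that its parts can go to be washed: press the button in the middle of the lid right in and let it spring up, lift the lid off by the raised button and set it down button-up on the wooden tray, then lift the strainer out by its knob and stand it upright on the tray beside the lid. Set both down gently, flat on the tray's floor, leave the canister standing where it is, and do not disturb the other things on the slab.

Things in the scene. Friction and masses are not known exactly. Their poses are not given: they have to be found in the camera images.
- lid_button (a joint): push-push button in the lid's middle, sliding straight up and down, in m: 0 = locked in, top 2 mm above the lid; pressing takes it down to -0.0045 (hard stop; about 4 N all the way); once pressed past -0.003 and let go it springs up to +0.018 and stays, its top 20 mm above the lid, and the lid can be lifted by it. Pressed right in and let go again it locks again
- button_top (a point): centre of the flat top face of the lid's grey round button, 44 mm across; moves with the button. z up
- lid_centre (a point): middle of the lid, 16 mm above its underside and 16 mm below its top face, z up, x and y along its sides. White square lid, 0.23 kg: plate 116 x 116 x 16 mm resting on the rim, under it a square plug 97 x 97 x 16 mm that sits loosely (2.5 mm clear each side) in the mouth. The button's top is 18 mm above this point when locked, 36 mm when sprung up
- canister_mouth (a point): centre of the canister's mouth at rim height, z up, x and y along its sides. Clear plastic square canister 110 x 110 x 150 mm, walls and floor 4 mm thick, inside 102 x 102 mm, 0.55 kg, standing loose on the slab
- strainer_knob (a point): centre of the strainer's black knob (24 mm across, 24 mm high), z up. The strainer is a steel basket 88 mm across, 58 mm high, whose thin centre rod carries the knob; its underside is 114 mm below this point. 0.16 kg. It stands on the canister's floor under the lid, the knob's top 20 mm below the canister's rim
- tray: dark wooden serving tray, fixed, lying on the slab: 240 mm along its x, 340 mm along its y. Origin at the centre of its underside, z up; its floor is 4 mm above the slab, its rim 6 mm wide and 14 mm high, the flat inside 228 x 328 mm
- masala_dabba: bystander: round steel spice tin with a flat lid and small knob, 180 mm across, 95 mm high; origin at the centre of its underside
- amber_bottle: bystander: amber glass bottle with a black twist cap, 68 mm across, 190 mm high; origin at the centre of its underside
- spoon_holder: bystander: bamboo cylinder 100 mm across, 130 mm high, with wooden spoons that reach 230 mm; origin at the centre of its underside
- funnel: bystander: yellow plastic funnel standing mouth down, 116 mm across, 115 mm high; origin at the centre of its underside
- katori: bystander: small steel bowl, 80 mm across, 35 mm high; origin at the centre of its underside
- spice_jar: bystander: small glass jar with steel cap, 44 mm across, 80 mm high; origin at the centre of its underside
- pepper_mill: bystander: dark turned-wood pepper mill, 58 mm across, 157 mm high; origin at the centre of its underside
- mortar: bystander: white marble mortar, 116 mm across, 75 mm high, its pestle standing in it up to 130 mm; origin at the centre of its underside
Things that resemble listed ones, but are neither listed nor needed, are in the scene too. What is shaped like the part that bears lid_button but red or turquoise is not meant.

How it is judged:
By the outcome, as a careful person would: the job done as asked, in the order asked, and still so for the second after the job is handed in, with the robot touching nothing.
It also fails if it takes over 72 s, if anything falls off the work surface, if the arm or the gripper's body presses on something with over 40 N, if the wrist force passes 120 N, or if a joint passes its speed limit or range.

## Working session

There is one attempt and no reset: what is moved stays moved. The work goes in short steps, Python scripts to look and compute and a shell command to move; the robot and the scene stay as the last step left them, time stands still between calls to the robot, and variables do not carry over. Pictures are saved under pics/ and viewed, about 8 in all and at most 12, crops included, and the job is handed in when it is done.

```bash
mkdir -p pics; cat > h.py <<'E'
import numpy as np, cv2
from bench import r, vision
from scipy.spatial.transform import Rotation as R
def cal(n):
    c=vision.get_calibration(n); return np.array(c["camera_matrix"]),c["k1"],R.from_rotvec(np.array(c["rvec"]).ravel()).as_matrix(),np.array(c["tvec"]).ravel()
def ray(n,u,v):
    K,k1,Rm,t=cal(n)
    d=np.array([[[float(u),float(v)]]])
    p=cv2.undistortPoints(d,K,np.array([k1,0,0,0.]))[0,0]
    return -Rm.T@t, Rm.T@np.array([p[0],p[1],1.])
def onz(n,u,v,z):
    o,d=ray(n,u,v); return o+d*(z-o[2])/d[2]
def atdepth(n,u,v,dep):
    o,d=ray(n,u,v); return o+d*dep
def proj(n,P):
    K,k1,Rm,t=cal(n); return cv2.projectPoints(np.array(P,float).reshape(-1,1,3),Rm,t,K,np.array([k1,0,0,0.]))[0].reshape(-1,2)
def snap(n,name):
    im,d=vision.camera(n); cv2.imwrite(f"pics/{name}.png",im); np.save(f"pics/{name}.npy",d); return im,d
E
python3 - <<'E'
from h import *
for n in("scene","top"):
    snap(n,n+"0"); K,k,Rm,t=cal(n); print(n,K[0,0],-Rm.T@t,Rm[2])
s=r.read_state(); print(s["time"],s["ee_pos"],s["eef_rot"],R.from_quat(s["eef_rot"]).as_matrix().round(3),s["width"])
E
```

```text
scene 452.47571846593706 [1.41902725 0.32094791 1.0762787 ] [-0.64545132 -0.24168866 -0.72455447]
top 435.5054484050769 [0.32606606 0.0163945  1.44459655] [ 0.16442779 -0.01464244 -0.98628044]
0.1 [0.1886071  0.59546047 0.19471874] [ 0.10756783  0.69886802 -0.10846353  0.69874768] [[-0.     0.302  0.953]
 [-0.001  0.953 -0.302]
 [-1.    -0.001  0.   ]] 0.08666320172171882
```

View pics/scene0.png

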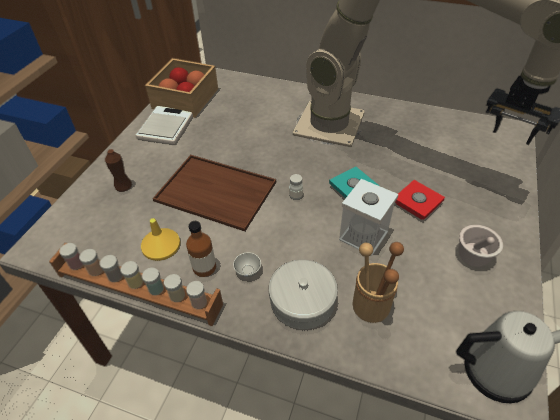

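View pics/top0.png

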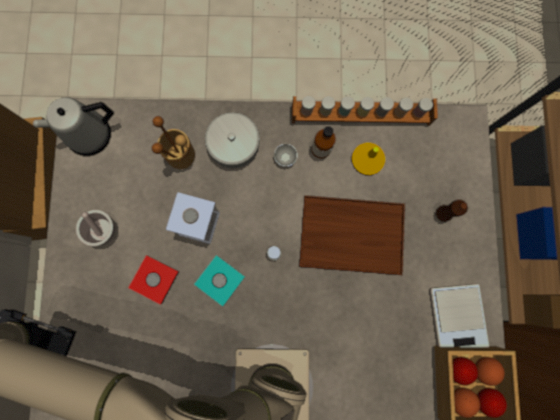

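Scene: the white lid on the canister is at scene (370,199) / top (191,217). Look-alikes are the red lid at top (153,280) and the turquoise lid at (219,281), both flat on the slab. I choose the white one. The tray is at top (352,235).

```bash
python3 - <<'E'
from h import *
im=cv2.imread("pics/top0.png"); dep=np.load("pics/top0.npy")
c=im[185:255,155:230]; cv2.imwrite("pics/crop0.png",cv2.resize(c,None,fx=8,fy=8,interpolation=cv2.INTER_CUBIC))
hsv=cv2.cvtColor(im,cv2.COLOR_BGR2HSV)
def comp(m,u,v):
    n,l=cv2.connectedComponents(m.astype(np.uint8)); return (l==l[v,u]).astype(np.uint8)
# lid top by depth height
o,_=ray("top",0,0)
vv,uu=np.mgrid[185:255,155:235]
z=np.array([[atdepth("top",u,v,dep[v,u])[2] for u in range(155,235)] for v in range(185,255)])
m=(abs(z-0.167)<0.008).astype(np.uint8)
cs=max(cv2.findContours(m,0,1)[0],key=cv2.contourArea).reshape(-1,2)+[155,185]
w=np.array([onz("top",u,v,0.166)[:2] for u,v in cs])
rc=cv2.minAreaRect(w.astype(np.float32)); print("lid depth rect",rc,np.median(z[m>0]))
print("z at button",z[217-185,191-155])
g=im[:,:,:].astype(int).sum(2)/3
print(g[205:230:2,178:206:2].astype(int))
# tray
m=((hsv[...,0]<20)&(hsv[...,1]>90)&(hsv[...,2]<140)); m[:190]=0;m[285:]=0;m[:,:285]=0;m[:,420:]=0
cs=max(cv2.findContours(m.astype(np.uint8),0,1)[0],key=cv2.contourArea).reshape(-1,2)
w=np.array([onz("top",u,v,0.014)[:2] for u,v in cs]); print("tray",cv2.minAreaRect(w.astype(np.float32)))
for nm,u,v,h in [("jar",273,253,.08),("dabba",232,139,.095),("katori",286,155,.035),("spoonhi",157,121,.2),("bottle",327,132,.19),("funnel",374,151,.11),("holder",175,147,.13),("mortar",95,229,.075),("red",153,280,.03),("turq",219,281,.03)]: print(nm,onz("top",u,v,h).round(3))
E
```

```text
Traceback (most recent call last):
  File "h.py", line 14, in atdepth
    o,d=ray(n,u,v); return o+d*dep
        ~~~^^^^^^^
  File "h.py", line 7, in ray
    K,k1,Rm,t=cal(n)
              ~~~^^^
  File "h.py", line 5, in cal
    c=vision.get_calibration(n); return np.array(c["camera_matrix"]),c["k1"],R.from_rotvec(np.array(c["rvec"]).ravel()).as_matrix(),np.array(c["tvec"]).ravel()
ValueError: time passes only in moves, steps and waits
```

View pics/crop0.png

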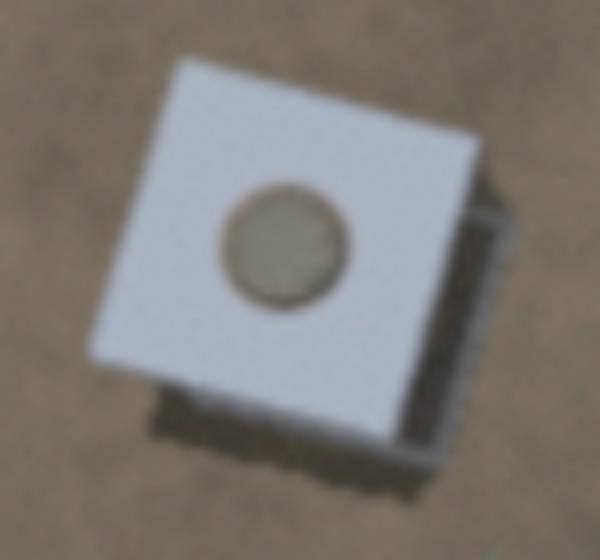

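The crop shows the white lid with its grey button, centred at crop (285,247), which is top pixel (190.2,215.4). That confirms the choice. The script failed because of too many calibration calls, so I'll cache the calibration.

```bash
sed -i 's/^def cal/import functools\n@functools.lru_cache(None)\ndef cal/' h.py; python3 - <<'E'
from h import *
im=cv2.imread("pics/top0.png"); dep=np.load("pics/top0.npy")
hsv=cv2.cvtColor(im,cv2.COLOR_BGR2HSV)
z=np.array([[atdepth("top",u,v,dep[v,u])[2] for u in range(155,235)] for v in range(185,255)])
print("zlid",np.median(z[abs(z-.167)<.01]))
def rect(n,m,h):
    cs=max(cv2.findContours(m.astype(np.uint8),0,1)[0],key=cv2.contourArea).reshape(-1,2)
    w=np.array([onz(n,u,v,h)[:2] for u,v in cs]); return cv2.minAreaRect(w.astype(np.float32))
m=im.min(2)>130; m[:185]=0;m[255:]=0;m[:,:155]=0;m[:,235:]=0
print("lid",rect("top",m,.166))
print("button top",onz("top",190.2,215.4,.168),"scene",onz("scene",370,198.5,.168))
m=((hsv[...,0]<20)&(hsv[...,1]>90)&(hsv[...,2]<140)); m[:190]=0;m[285:]=0;m[:,:285]=0;m[:,420:]=0
print("tray",rect("top",m,.014))
for nm,u,v,h in [("jar",273,253,.08),("dabba",232,139,.095),("katori",286,155,.035),("spoonhi",157,121,.2),("spoonhi2",159,148,.23),("bottle",327,132,.19),("funnel",374,151,.11),("holder",175,147,.13),("mortar",95,229,.075),("red",153,280,.03),("turq",219,281,.03)]: print(nm,onz("top",u,v,h).round(3))
E
```

```text
zlid 0.16493542800350713
lid ((0.5157487392425537, 0.24958451092243195), (0.11732908338308334, 0.11825671046972275), 75.44034576416016)
button top [0.51551447 0.24795881 0.168     ] scene [0.51958471 0.24949611 0.168     ]
tray ((0.4820393919944763, -0.26136523485183716), (0.34037038683891296, 0.2401701807975769), 86.156494140625)
jar [0.413 0.001 0.08 ]
dabba [0.777 0.138 0.095]
katori [ 0.744 -0.039  0.035]
spoonhi [0.794 0.353 0.2  ]
spoonhi2 [0.701 0.335 0.23 ]
bottle [ 0.772 -0.156  0.19 ]
funnel [ 0.74  -0.317  0.11 ]
holder [0.736 0.311 0.13 ]
mortar [0.482 0.561 0.075]
red [0.326 0.382 0.03 ]
turq [0.325 0.172 0.03 ]
```

```bash
python3 -m pendant '-0.24 0 0 0 0 0; -0.24 -0.1 0.2 0 0 0; -0.24 -0.2 0.4 0 0 0; -0.24 -0.3 0.6 0 0 0; -0.24 -0.4 0.8 0 0 0; -0.24 -0.5 1 0 0 0; -0.24 -0.5 1 0 0 0' -1 20
python3 -m pendant '0 -0.1 0.17 0 0 0; 0 -0.2 0.34 0 0 0; 0 -0.3 0.5 0 0 0; 0 -0.427 0.667 0 0 0; 0 -0.427 0.667 0 0 0; 0 -0.427 0.667 0 0 0; 0 -0.427 0.667 0 0 0'
python3 - <<'E'
from h import *
im,d=snap("scene","scene1"); s=r.read_state()
p=s["ee_pos"]; print(proj("scene",[p,[.516,.2485,.168]]), s["ft_force"])
cv2.imwrite("pics/s1c.png",cv2.resize(im[110:270,290:450],None,fx=4,fy=4,interpolation=cv2.INTER_CUBIC)[:600])
E
```

```text
time: 0.8
ee_pos: [0.3923, 0.3975, 0.2554]
eef_rot: [0.109, 0.698, -0.11, 0.699]
ft_force: [0.0, 0.8, -0.1]
width: 0.0391
time: 1.5
ee_pos: [0.5152, 0.2503, 0.2551]
eef_rot: [0.108, 0.699, -0.107, 0.699]
ft_force: [0.5, 0.7, -0.7]
width: 0.0006
[[374.93751725 174.50327123]
 [369.91065336 197.53772875]] [ 0.36321897  0.82287889 -0.15560534]
```

View pics/s1c.png

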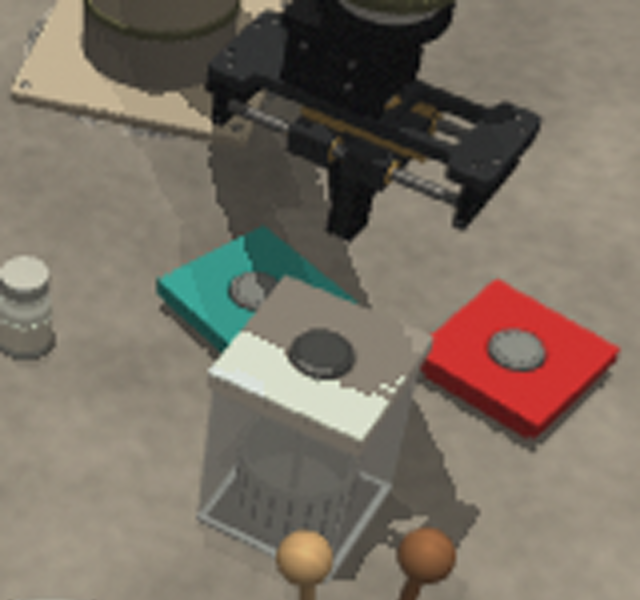

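The crop shows the shut fingers over the lid, tips at about scene (376,169). Projecting the TCP gives (375,174.5), so I'll check that offset against the depth.

```bash
python3 - <<'E'
from h import *
d=np.load("pics/scene1.npy"); im=cv2.imread("pics/scene1.png")
for v in range(158,180,2): print(v,[(im[v,u].tolist(),atdepth("scene",u,v,d[v,u]).round(3).tolist()) for u in (375,377)])
E
```

```text
158 [([21, 23, 23], [0.524, 0.244, 0.318]), ([21, 22, 20], [0.525, 0.249, 0.32])]
160 [([20, 20, 21], [0.524, 0.245, 0.312]), ([22, 22, 21], [0.529, 0.25, 0.317])]
162 [([23, 24, 23], [0.526, 0.246, 0.307]), ([22, 24, 24], [0.527, 0.251, 0.309])]
164 [([20, 21, 19], [0.525, 0.247, 0.299]), ([20, 19, 21], [0.527, 0.252, 0.303])]
166 [([21, 21, 20], [0.524, 0.248, 0.292]), ([18, 17, 19], [0.528, 0.253, 0.297])]
168 [([24, 25, 23], [0.528, 0.249, 0.289]), ([16, 16, 16], [0.529, 0.254, 0.291])]
170 [([70, 77, 82], [0.211, 0.224, -0.0]), ([67, 73, 77], [0.529, 0.255, 0.285])]
172 [([72, 80, 84], [0.226, 0.227, 0.004]), ([115, 130, 138], [0.22, 0.233, 0.001])]
174 [([73, 82, 87], [0.228, 0.228, -0.003]), ([84, 93, 98], [0.23, 0.235, 0.001])]
176 [([69, 77, 80], [0.24, 0.23, -0.001]), ([71, 80, 84], [0.239, 0.237, -0.001])]
178 [([69, 77, 81], [0.25, 0.232, -0.001]), ([70, 79, 83], [0.253, 0.239, 0.003])]
```

```bash
python3 -m pendant '0.1 -0.006 -0.004 0 0 0; 0.2 -0.006 -0.004 0 0 0; 0.26 -0.006 -0.004 0 0 0; 0.26 -0.006 -0.004 0 0 0;0.26 -0.006 -0.004 0 0 0'
python3 - <<'E'
from h import *
im,d=snap("scene","scene2"); s=r.read_state(); print(s["time"],s["ee_pos"],s["ft_force"])
p=s["ee_pos"]; print(proj("scene",[p]))
for v in range(170,204,2): print(v,[(int(im[v,u].mean()),atdepth("scene",u,v,d[v,u]).round(3).tolist()) for u in (370,373,376)])
im0=cv2.imread("pics/scene0.png"); d0=np.load("pics/scene0.npy"); print(proj("scene",[[.1886,.5955,.1947]]))
m=(im0[95:135,480:560].max(2)<50); 
ys,xs=np.nonzero(m); P=np.array([atdepth("scene",x+480,y+95,d0[y+95,x+480]) for y,x in zip(ys,xs) if d0[y+95,x+480]>0]); print("open fingertip low z",np.sort(P[:,2])[:12].round(3), P[np.argsort(P[:,2])[:4]].round(3))
cv2.imwrite("pics/s2c.png",cv2.resize(im[130:250,310:430],None,fx=5,fy=5,interpolation=cv2.INTER_CUBIC))
E
```

```text
time: 2.05
ee_pos: [0.5142, 0.249, 0.191]
eef_rot: [0.108, 0.699, -0.107, 0.699]
ft_force: [0.2, -0.2, 0.3]
width: 0.0005
2.1 [0.51469763 0.24890255 0.19153512] [-0.16605726  0.31878442 -0.3690661 ]
[[371.23530125 191.28185838]]
170 [(12, [0.525, 0.237, 0.276]), (23, [0.557, 0.247, 0.307]), (21, [0.555, 0.254, 0.307])]
172 [(14, [0.522, 0.237, 0.267]), (26, [0.554, 0.248, 0.297]), (25, [0.556, 0.255, 0.301])]
174 [(19, [0.523, 0.238, 0.26]), (25, [0.522, 0.246, 0.261]), (22, [0.556, 0.256, 0.295])]
176 [(17, [0.522, 0.239, 0.252]), (23, [0.522, 0.247, 0.255]), (15, [0.53, 0.255, 0.264])]
178 [(15, [0.522, 0.24, 0.246]), (22, [0.522, 0.248, 0.248]), (14, [0.527, 0.256, 0.255])]
180 [(17, [0.52, 0.241, 0.236]), (17, [0.524, 0.249, 0.243]), (14, [0.529, 0.257, 0.249])]
182 [(20, [0.523, 0.242, 0.232]), (19, [0.523, 0.25, 0.235]), (19, [0.519, 0.257, 0.234])]
184 [(22, [0.525, 0.243, 0.227]), (16, [0.527, 0.251, 0.231]), (20, [0.515, 0.258, 0.222])]
186 [(95, [0.47, 0.239, 0.168]), (18, [0.527, 0.252, 0.224]), (123, [0.465, 0.255, 0.168])]
188 [(126, [0.475, 0.241, 0.165]), (120, [0.476,
[... 223 characters left out ...]
.169])]
194 [(74, [0.504, 0.246, 0.17]), (71, [0.503, 0.254, 0.171]), (108, [0.493, 0.261, 0.164])]
196 [(75, [0.514, 0.248, 0.172]), (72, [0.512, 0.256, 0.172]), (68, [0.509, 0.264, 0.172])]
198 [(74, [0.518, 0.249, 0.169]), (74, [0.517, 0.257, 0.17]), (71, [0.513, 0.265, 0.169])]
200 [(73, [0.528, 0.251, 0.171]), (75, [0.526, 0.259, 0.172]), (63, [0.523, 0.267, 0.171])]
202 [(65, [0.535, 0.252, 0.171]), (64, [0.529, 0.26, 0.167]), (53, [0.526, 0.268, 0.166])]
[[507.83536585 143.59052545]]
open fingertip low z [-0.38  -0.33   0.226  0.227  0.228  0.23   0.23   0.232  0.234  0.235
  0.238  0.238] [[-0.837  0.971 -0.38 ]
 [-0.738  0.962 -0.33 ]
 [ 0.184  0.544  0.226]
 [ 0.184  0.546  0.227]]
```

View pics/s2c.png

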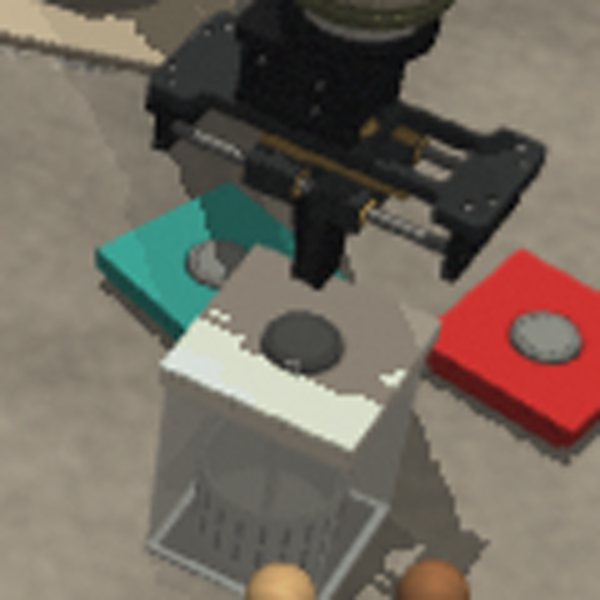

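The crop shows the tips still short of the button. They project about 5 px (15–25 mm) above the reported TCP, so I'll let contact force settle the height and go down in small steps.

```bash
python3 -m pendant '0.04 0 0.004 0 0 0; 0.08 0 0.004 0 0 0;0.08 0 0.004 0 0 0' | grep -E 'ee_pos|ft_f'
python3 -m pendant '0.008 0 0 0 0 0; 0.016 0 0 0 0 0; 0.016 0 0 0 0 0'| grep -E 'ee_pos|ft_f'
python3 -m pendant '0.008 0 0 0 0 0; 0.008 0 0 0 0 0'| grep -E 'ee_pos|ft_f'
python3 -m pendant '0.008 0 0 0 0 0; 0.008 0 0 0 0 0'| grep -E 'ee_pos|ft_f'
```

```text
ee_pos: [0.5148, 0.2472, 0.1687]
ft_force: [-0.1, -0.6, -0.6]
ee_pos: [0.5156, 0.2476, 0.1664]
ft_force: [-0.1, 0.4, -0.2]
ee_pos: [0.5155, 0.2476, 0.1643]
ft_force: [1.2, -0.0, 0.1]
ee_pos: [0.5155, 0.2476, 0.1622]
ft_force: [0.7, 0.4, 0.1]
```

```bash
python3 -m pendant '0.008 0 0 0 0 0; 0.016 0 0 0 0 0; 0.016 0 0 0 0 0' | grep -E 'ee_pos|ft_f'
for i in 1; do :; done
python3 -m pendant '0.008 0 0 0 0 0; 0.008 0 0 0 0 0'| grep -E 'ee_pos|ft_f'
python3 -m pendant '0.008 0 0 0 0 0; 0.008 0 0 0 0 0'| grep -E 'ee_pos|ft_f'
python3 -m pendant '0.008 0 0 0 0 0; 0.008 0 0 0 0 0'| grep -E 'ee_pos|ft_f'
python3 -m pendant '0.008 0 0 0 0 0; 0.008 0 0 0 0 0'| grep -E 'ee_pos|ft_f'
```

```text
ee_pos: [0.5154, 0.2475, 0.1581]
ft_force: [1.1, -0.3, -0.5]
ee_pos: [0.5155, 0.2476, 0.1562]
ft_force: [-0.4, 0.7, 0.6]
ee_pos: [0.5155, 0.2476, 0.1542]
ft_force: [0.2, -0.7, 0.0]
ee_pos: [0.5155, 0.2476, 0.1522]
ft_force: [-0.2, 0.1, -0.6]
ee_pos: [0.5154, 0.2476, 0.1502]
ft_force: [-0.4, 0.3, -0.0]
```

```bash
python3 - <<'E'
from h import *
im,d=snap("scene","scene3"); s=r.read_state(); print(s["time"],s["ee_pos"],s["ft_force"])
for v in range(180,204,2): print(v,[(int(im[v,u].mean()),atdepth("scene",u,v,d[v,u]).round(3).tolist()) for u in (367,370,373)])
E
```

```text
4.25 [0.51549687 0.24755937 0.15028763] [ 0.29251308 -1.12654716  0.38497182]
180 [(40, [0.537, 0.235, 0.25]), (26, [0.556, 0.244, 0.27]), (28, [0.556, 0.252, 0.273])]
182 [(18, [0.523, 0.234, 0.23]), (23, [0.553, 0.245, 0.261]), (23, [0.559, 0.253, 0.269])]
184 [(18, [0.525, 0.235, 0.225]), (25, [0.553, 0.245, 0.253]), (25, [0.553, 0.253, 0.256])]
186 [(13, [0.522, 0.236, 0.214]), (23, [0.524, 0.244, 0.219]), (20, [0.559, 0.254, 0.254])]
188 [(18, [0.525, 0.237, 0.21]), (21, [0.52, 0.245, 0.208]), (16, [0.529, 0.253, 0.219])]
190 [(19, [1.419, 0.321, 1.076]), (23, [0.523, 0.246, 0.203]), (14, [0.53, 0.254, 0.213])]
192 [(15, [0.525, 0.239, 0.195]), (19, [0.526, 0.247, 0.199]), (18, [0.526, 0.255, 0.201])]
194 [(17, [0.524, 0.24, 0.187]), (17, [0.524, 0.248, 0.189]), (16, [0.526, 0.256, 0.194])]
196 [(45, [0.524, 0.241, 0.179]), (21, [0.53, 0.249, 0.188]), (42, [0.51, 0.256, 0.171])]
198 [(72, [0.524, 0.242, 0.172]), (44, [0.528, 0.25, 0.178]), (74, [0.518, 0.257, 0.171])]
200 [(69, [0.531, 0.243, 0.172]), (73, [0.524, 0.251, 0.166]), (73, [0.525, 0.259, 0.17])]
202 [(61, [0.537, 0.245, 0.169]), (63, [0.532, 0.252, 0.167]), (64, [0.534, 0.26, 0.171])]
```

```bash
python3 -m pendant '0.008 0 0 0 0 0; 0.016 0 0 0 0 0; 0.016 0 0 0 0 0' | grep -E 'ee_pos|ft_f'
python3 -m pendant '0.008 0 0 0 0 0; 0.008 0 0 0 0 0'| grep -E 'ee_pos|ft_f'
python3 -m pendant '0.008 0 0 0 0 0; 0.008 0 0 0 0 0'| grep -E 'ee_pos|ft_f'
python3 -m pendant '0.006 0 0 0 0 0; 0.006 0 0 0 0 0'| grep -E 'ee_pos|ft_f'
python3 -m pendant '0.006 0 0 0 0 0; 0.006 0 0 0 0 0'| grep -E 'ee_pos|ft_f'
```

```text
ee_pos: [0.5154, 0.2475, 0.1461]
ft_force: [0.2, -0.2, 0.1]
ee_pos: [0.5155, 0.2476, 0.1442]
ft_force: [-0.2, 0.1, -0.6]
ee_pos: [0.5157, 0.2477, 0.1424]
ft_force: [-0.2, -0.8, 1.4]
ee_pos: [0.5157, 0.2477, 0.1411]
ft_force: [0.2, -0.4, 3.3]
ee_pos: [0.5157, 0.2477, 0.1395]
ft_force: [-0.8, -0.7, 3.6]
```

```bash
python3 -m pendant '0.004 0 0 0 0 0; 0.004 0 0 0 0 0'| grep -E 'ee_pos|ft_f'
python3 -m pendant '0.004 0 0 0 0 0; 0.004 0 0 0 0 0'| grep -E 'ee_pos|ft_f'
python3 -m pendant '0.003 0 0 0 0 0; 0.003 0 0 0 0 0'| grep -E 'ee_pos|ft_f'
```

```text
ee_pos: [0.5157, 0.2477, 0.1384]
ft_force: [0.4, -0.6, 3.3]
ee_pos: [0.5157, 0.2477, 0.1374]
ft_force: [-0.4, -0.2, 3.8]
ee_pos: [0.5157, 0.2477, 0.1369]
ft_force: [-0.1, 0.3, 4.7]
```

```bash
python3 -m pendant '0.004 0 0 0 0 0; 0.004 0 0 0 0 0'| grep -E 'ee_pos|ft_f'
python3 -m pendant '0.004 0 0 0 0 0; 0.004 0 0 0 0 0'| grep -E 'ee_pos|ft_f'
```

```text
ee_pos: [0.5158, 0.2477, 0.1367]
ft_force: [-3.0, -1.2, 13.2]
ee_pos: [0.5159, 0.2478, 0.1367]
ft_force: [-6.7, -2.8, 19.5]
```

Hard stop reached with force rising, so the true tip height is the reported z + 0.027. Now I'll let the button up, raise and open.

```bash
python3 -m pendant '-0.05 0 0 0 0 0; -0.15 0 0 0 0 0; -0.25 0 0 0 0 0;-0.25 0 0 0 0 0;-0.25 0 0 0 0 0' -1
python3 -m pendant '0 0 0 0 0 0; 0 0 0 0 0 0; 0 0 0 0 0 0; 0 0 0 0 0 0;0 0 0 0 0 0;0 0 0 0 0 0' 1 | grep width
python3 - <<'E'
from h import *
im,d=snap("scene","scene4"); s=r.read_state(); print(s["time"],s["ee_pos"],s["ft_force"])
cv2.imwrite("pics/s4c.png",cv2.resize(im[130:250,310:430],None,fx=5,fy=5,interpolation=cv2.INTER_CUBIC))
it,dt=snap("top","top4")
print(proj("scene",[[.516,.2485,.186],[.516,.2485,.168]]))
E
```

```text
time: 6.85
ee_pos: [0.5155, 0.2476, 0.197]
eef_rot: [0.108, 0.699, -0.108, 0.699]
ft_force: [0.2, 0.0, -0.9]
width: 0.0002
width: 0.0406
7.5 [0.51559524 0.24760031 0.19716744] [ 0.22377911 -0.20795858  0.20058955]
[[370.73542559 192.98685017]
 [369.91065336 197.53772875]]
```

View pics/s4c.png

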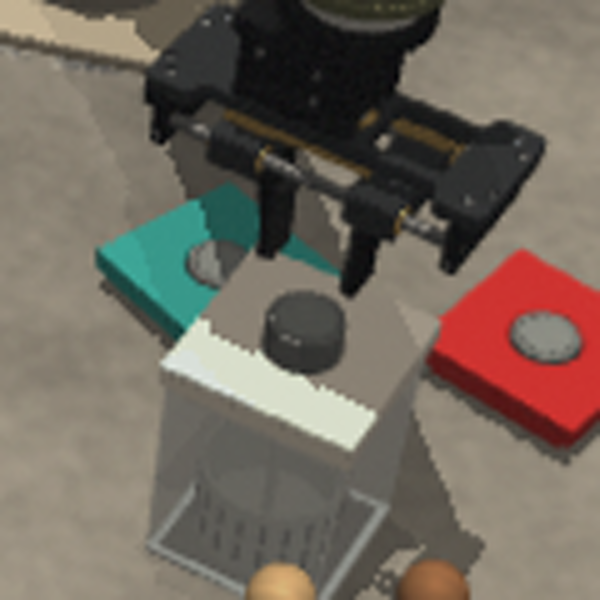

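The crop shows the button sprung up (crop (305,330)) with the fingers straddling it, midpoint aligned. I'll open fully, go down and grip.

```bash
python3 -m pendant '0 0.004 0 0 0 0; 0 0.004 0 0 0 0; 0 0.004 0 0 0 0; 0 0.004 0 0 0 0;0 0.004 0 0 0 0;0 0.004 0 0 0 0;0 0.004 0 0 0 0' 1 | grep width
python3 -m pendant '0.06 0 0 0 0 0; 0.12 0 0 0 0 0; 0.18 0 0 0 0 0; 0.21 0 0 0 0 0;0.222 0 0 0 0 0;0.222 0 0 0 0 0' | grep -E 'ee_pos|ft_f|width'
python3 -m pendant '0 0 0 0 0 0;0 0 0 0 0 0;0 0 0 0 0 0;0 0 0 0 0 0;0 0 0 0 0 0;0 0 0 0 0 0;0 0 0 0 0 0;0 0 0 0 0 0' -1 25
python3 -m pendant '0 0 0 0 0 0;0 0 0 0 0 0;0 0 0 0 0 0;0 0 0 0 0 0' -1 25| grep -E 'ee_pos|ft_f|width'
```

```text
width: 0.0865
ee_pos: [0.5158, 0.2485, 0.1412]
ft_force: [-0.6, -0.5, -0.5]
width: 0.087
time: 9.65
ee_pos: [0.5159, 0.2487, 0.1418]
eef_rot: [0.108, 0.699, -0.108, 0.699]
ft_force: [0.0, -0.5, 0.4]
width: 0.0433
ee_pos: [0.5159, 0.2486, 0.1418]
ft_force: [0.2, -0.0, 1.2]
width: 0.0434
```

```bash
python3 -m pendant '-0.02 0 0 0 0 0;-0.04 0 0 0 0 0;-0.06 0 0 0 0 0;-0.1 0 0 0 0 0;-0.16 0 0 0 0 0;-0.22 0 0 0 0 0;-0.3 0 0 0 0 0;-0.36 0 0 0 0 0' | grep -E 'ee_pos|ft_f|width'
python3 -m pendant '-0.06 0 0 0 0 0;-0.1 0 0 0 0 0;-0.1 0 0 0 0 0;-0.1 0 0 0 0 0' 
python3 - <<'E'
from h import *
im,d=snap("scene","scene5"); im=im[90:270,270:450]
cv2.imwrite("pics/s5c.png",cv2.resize(im,None,fx=3,fy=3,interpolation=cv2.INTER_CUBIC))
E
```

```text
ee_pos: [0.5163, 0.2488, 0.2343]
ft_force: [0.3, -0.2, -2.3]
width: 0.0436
time: 11.25
ee_pos: [0.5158, 0.2486, 0.2566]
eef_rot: [0.108, 0.699, -0.108, 0.699]
ft_force: [-0.9, 0.6, -3.7]
width: 0.0434
```

View pics/s5c.png

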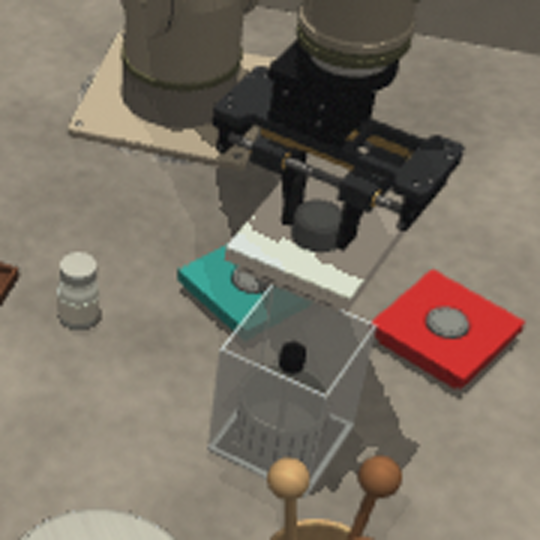

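The crop shows the lid held level above the canister, with the strainer knob visible at crop (293,355). Carrying the lid to the tray.

```bash
python3 -m pendant '0 -0.06 0.015 0 0 0;0 -0.18 0.045 0 0 0;0 -0.31 0.077 0 0 0;0 -0.44 0.11 0 0 0;0 -0.57 0.14 0 0 0;0 -0.7 0.17 0 0 0;0 -0.83 0.203 0 0 0;0 -0.95 0.233 0 0 0' | grep -E 'ee_pos|ft_f|width'
python3 -m pendant '0 -0.12 0.03 -0.02 0 0;0 -0.24 0.06 -0.04 0 0;0 -0.36 0.09 -0.06 0 0;0 -0.48 0.118 -0.08 0 0;0 -0.6 0.148 -0.1 0 0;0 -0.68 0.168 -0.125 0 0;0 -0.722 0.178 -0.125 0 0;0 -0.722 0.178 -0.125 0 0'
python3 - <<'E'
from h import *
s=r.read_state(); M=R.from_quat(s["eef_rot"]).as_matrix()
t=np.array([.4875,-.181,s["ee_pos"][2]]); print(s["time"],M.round(3), M.T@(t-s["ee_pos"])/.25)
snap("scene","scene6")
E
```

```text
ee_pos: [0.4987, 0.0018, 0.2562]
ft_force: [0.2, 0.4, -2.6]
width: 0.0433
time: 12.9
ee_pos: [0.4867, -0.1825, 0.2564]
eef_rot: [0.044, 0.706, -0.044, 0.706]
ft_force: [-0.2, 0.8, -2.1]
width: 0.0432
12.9 [[-0.001  0.123  0.992]
 [-0.     0.992 -0.123]
 [-1.    -0.    -0.001]] [-2.29110012e-06  6.48099609e-03  2.35834128e-03]
```

```bash
python3 -m pendant '0.1 0.006 0.002 0 0 0;0.22 0.006 0.002 0 0 0;0.36 0.006 0.002 0 0 0;0.5 0.006 0.002 0 0 0;0.64 0.006 0.002 0 0 0;0.74 0.006 0.002 0 0 0;0.82 0.006 0.002 0 0 0;0.86 0.006 0.002 0 0 0' | grep -E 'ee_pos|ft_f|width'
python3 -m pendant '0.03 0 0 0 0 0;0.06 0 0 0 0 0;0.08 0 0 0 0 0;0.09 0 0 0 0 0;0.09 0 0 0 0 0' | grep -E 'ee_pos|ft_f|width'
python3 -m pendant '0.004 0 0 0 0 0;0.008 0 0 0 0 0;0.008 0 0 0 0 0' | grep -E 'ee_pos|ft_f|width'
python3 -m pendant '0.004 0 0 0 0 0;0.006 0 0 0 0 0;0.006 0 0 0 0 0' | grep -E 'ee_pos|ft_f|width'
```

```text
ee_pos: [0.4875, -0.1774, 0.0398]
ft_force: [-0.6, 0.5, -2.7]
width: 0.0438
ee_pos: [0.4884, -0.1795, 0.0192]
ft_force: [0.5, -0.6, -3.6]
width: 0.0436
ee_pos: [0.4884, -0.1795, 0.0172]
ft_force: [0.5, 0.0, -3.1]
width: 0.0428
ee_pos: [0.4882, -0.1795, 0.0156]
ft_force: [0.0, -0.5, -2.6]
width: 0.0431
```

```bash
python3 -m pendant '0.004 0 0 0 0 0;0.006 0 0 0 0 0;0.006 0 0 0 0 0' | grep -E 'ee_pos|ft_f'
python3 -m pendant '0.002 0 0 0 0 0;0.004 0 0 0 0 0;0.004 0 0 0 0 0' | grep -E 'ee_pos|ft_f'
python3 -m pendant '0.002 0 0 0 0 0;0.004 0 0 0 0 0;0.004 0 0 0 0 0' | grep -E 'ee_pos|ft_f'
```

```text
ee_pos: [0.4882, -0.1795, 0.014]
ft_force: [-0.2, 0.3, -4.0]
ee_pos: [0.4882, -0.1795, 0.0131]
ft_force: [1.2, 0.1, -3.5]
ee_pos: [0.4882, -0.1795, 0.0121]
ft_force: [0.5, 1.1, -2.5]
```

```bash
python3 -m pendant '0.002 0 0 0 0 0;0.004 0 0 0 0 0;0.004 0 0 0 0 0' | grep -E 'ee_pos|ft_f'
python3 -m pendant '0.002 0 0 0 0 0;0.002 0 0 0 0 0;0.002 0 0 0 0 0' | grep -E 'ee_pos|ft_f'
python3 -m pendant '0.002 0 0 0 0 0;0.002 0 0 0 0 0;0.002 0 0 0 0 0' | grep -E 'ee_pos|ft_f'
```

```text
ee_pos: [0.4884, -0.1795, 0.0113]
ft_force: [-1.9, 0.7, 2.2]
ee_pos: [0.4883, -0.1795, 0.0107]
ft_force: [-1.2, 0.0, 1.8]
ee_pos: [0.4883, -0.1795, 0.0102]
ft_force: [-0.7, 0.3, 2.8]
```

```bash
python3 -m pendant '-0.004 0 0 0 0 0;-0.004 0 0 0 0 0' | grep -E 'ee_pos|ft_f'
python3 -m pendant '0 0 0 0 0 0; 0 0 0 0 0 0; 0 0 0 0 0 0; 0 0 0 0 0 0;0 0 0 0 0 0;0 0 0 0 0 0;0 0 0 0 0 0;0 0 0 0 0 0' 1 | grep -E 'ft_f|width'
python3 -m pendant '-0.04 0 0 0 0 0; -0.1 0 0 0 0 0; -0.3 0 0 0 0 0; -0.5 0 0 0 0 0;-0.7 0 0 0 0 0;-0.9 0 0 0 0 0;-1 0 0 0 0 0;-1 0 0 0 0 0' 1
python3 - <<'E'
from h import *
im,d=snap("scene","scene7"); snap("top","top7")
im=im.copy()
c=cv2.resize(im[130:250,140:290],None,fx=4,fy=4,interpolation=cv2.INTER_CUBIC); cv2.imwrite("pics/s7c.png",c)
# knob in scene: dark blob inside canister
g=im[190:235,350:390].max(2); m=(g<55).astype(np.uint8); n,l,st,ce=cv2.connectedComponentsWithStats(m)
for i in range(1,n):
    if st[i,4]>20: print("blob",ce[i]+[350,190],st[i]); x=ce[i]+[350,190]; print(onz("scene",*x,.118))
for n in ("top4","top7"): pass
it=cv2.imread("pics/top7.png"); g=it[190:245,165:225].max(2); m=(g<55).astype(np.uint8); n,l,st,ce=cv2.connectedComponentsWithStats(m)
for i in range(1,n):
    if st[i,4]>15: x=ce[i]+[165,190]; print("top blob",x,st[i],onz("top",*x,.128))
E
```

```text
ee_pos: [0.4884, -0.1795, 0.0113]
ft_force: [-1.5, -0.5, 1.5]
ft_force: [0.1, 0.5, 1.0]
width: 0.0864
time: 18.45
ee_pos: [0.4898, -0.1803, 0.2658]
eef_rot: [0.042, 0.703, -0.042, 0.708]
ft_force: [1.4, 0.6, -0.4]
width: 0.0872
blob [367.05194805 209.11688312] [13 14  9 11 77]
[0.51437369 0.24625859 0.118     ]
top blob [193.82352941 218.88235294] [26 26  7  7 34] [0.51088565 0.24376217 0.128     ]
```

View pics/s7c.png

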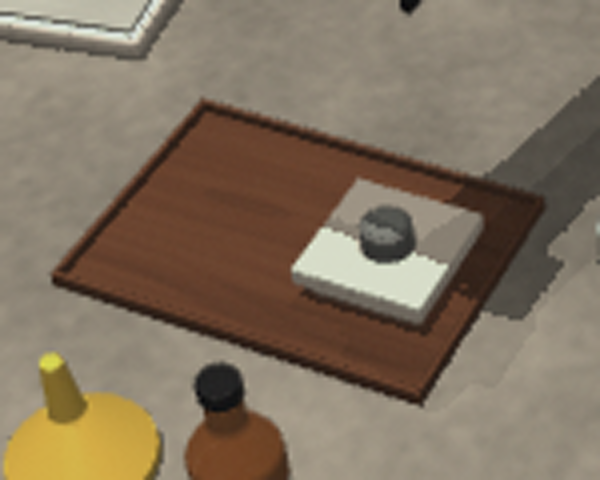

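The crop shows the lid flat and button-up at the right of the tray, button at crop (387,233). Going back for the strainer with a narrower opening that fits inside the mouth.

```bash
python3 -m pendant '0 0.15 -0.01 0 0 0;0 0.3 -0.02 0.02 0 0;0 0.45 -0.03 0.04 0 0;0 0.6 -0.04 0.06 0 0;0 0.75 -0.05 0.087 0 0;0 0.85 -0.06 0.087 0 0;0 0.85 -0.06 0.087 0 0' 0.05 | grep width
python3 -m pendant '0 0.15 0.02 0 0 0;0 0.3 0.04 0 0 0;0 0.45 0.05 0 0 0;0 0.6 0.05 0 0 0;0 0.75 0.05 0 0 0;0 0.84 0.052 0 0 0;0 0.84 0.052 0 0 0' | tail -4
python3 - <<'E'
from h import *
s=r.read_state(); M=R.from_quat(s["eef_rot"]).as_matrix()
t=np.array([.5125,.2448,s["ee_pos"][2]]); print(s["time"],s["ee_pos"],M.round(3), M.T@(t-s["ee_pos"])/.25)
E
```

```text
width: 0.0466
ee_pos: [0.5625, 0.2361, 0.2589]
eef_rot: [0.086, 0.703, -0.087, 0.701]
ft_force: [-0.1, -0.2, -0.3]
width: 0.0457
19.95 [0.5624916  0.23614771 0.25892146] [[-0.003  0.243  0.97 ]
 [-0.001  0.97  -0.243]
 [-1.    -0.002 -0.003]] [ 0.00054059 -0.01512053 -0.20237448]
```

```bash
python3 -m pendant '0 -0.015 -0.1 0 0 0;0 -0.015 -0.2 0 0 0;0 -0.015 -0.202 0 0 0;0.1 -0.015 -0.202 0 0 0;0.25 -0.015 -0.202 0 0 0;0.4 -0.015 -0.202 0 0 0;0.46 -0.015 -0.202 0 0 0;0.46 -0.015 -0.202 0 0 0' | tail -5
python3 - <<'E'
from h import *
im,d=snap("scene","scene8"); s=r.read_state(); M=R.from_quat(s["eef_rot"]).as_matrix()
t=np.array([.5125,.2448,s["ee_pos"][2]]); print(s["time"],s["ee_pos"],M.T@(t-s["ee_pos"])/.25)
cv2.imwrite("pics/s8c.png",cv2.resize(im[145:245,320:420],None,fx=6,fy=6,interpolation=cv2.INTER_CUBIC))
p=s["ee_pos"]+[0,0,.027]; print(((proj("scene",[p,p+M[:,1]*.023,p-M[:,1]*.023])-[320,145])*6).round())
E
```

```text
time: 20.75
ee_pos: [0.5123, 0.2397, 0.1432]
eef_rot: [0.087, 0.703, -0.09, 0.7]
ft_force: [-0.6, -0.1, 0.6]
width: 0.0461
20.8 [0.51325722 0.24052343 0.14530845] [-2.58900169e-05  1.58147107e-02 -7.18980107e-03]
[[285. 301.]
 [330. 320.]
 [240. 282.]]
```

View pics/s8c.png

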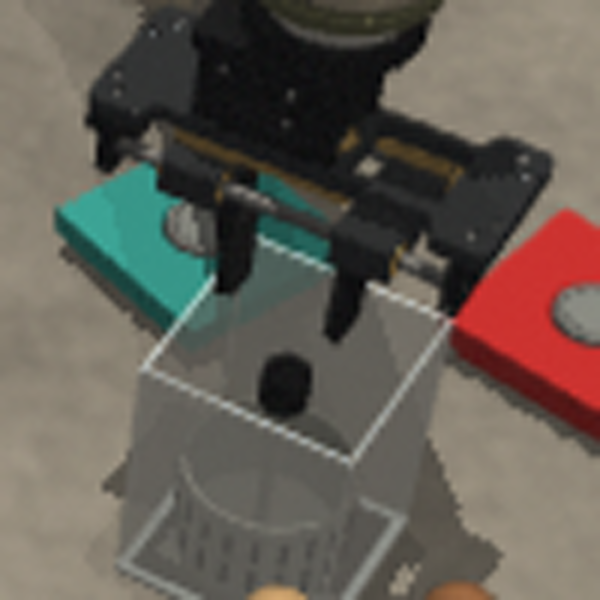

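The crop shows the fingers just above the mouth with the knob between them at crop (284,384). The outer brackets hang fairly low, so I'll check the body's height above the tips from the depth before going into the mouth.

```bash
python3 - <<'E'
from h import *
im=cv2.imread("pics/scene8.png"); d=np.load("pics/scene8.npy"); s=r.read_state(); M=R.from_quat(s["eef_rot"]).as_matrix(); p=s["ee_pos"]+[0,0,.027]
Q=[]
for v in range(145,205):
    for u in range(330,415):
        if d[v,u]>0:
            q=atdepth("scene",u,v,d[v,u]); l=M.T@(q-p)
            if abs(l[1])<.12 and abs(l[2])<.07 and -l[0]>-.005 and im[v,u].max()<70: Q.append([l[1],l[2],-l[0]])
Q=np.array(Q)
for a in np.arange(-.11,.11,.01):
    k=Q[(Q[:,0]>=a)&(Q[:,0]<a+.01)]
    if len(k): k=k[np.argsort(k[:,2])]; print(round(a,2),len(k),k[:5,2].round(3),k[:3,1].round(3))
E
```

```text
-0.1 33 [0.093 0.097 0.102 0.107 0.108] [0.035 0.036 0.035]
-0.09 99 [0.071 0.072 0.073 0.073 0.074] [0.036 0.036 0.033]
-0.08 98 [0.071 0.071 0.072 0.073 0.073] [0.001 0.026 0.036]
-0.07 54 [0.08  0.081 0.081 0.085 0.101] [0.03  0.033 0.031]
-0.06 50 [0.075 0.077 0.079 0.079 0.081] [0.036 0.04  0.038]
-0.05 118 [0.074 0.074 0.075 0.076 0.077] [0.037 0.037 0.037]
-0.04 155 [-0.001  0.002  0.006  0.013  0.017] [0.009 0.008 0.009]
-0.03 198 [-0.     0.001  0.001  0.002  0.004] [-0.008 -0.002  0.01 ]
-0.02 89 [0.08  0.081 0.084 0.087 0.087] [0.031 0.032 0.034]
-0.01 109 [0.082 0.083 0.083 0.083 0.085] [0.033 0.031 0.032]
-0.0 121 [0.081 0.082 0.082 0.083 0.083] [0.031 0.032 0.029]
0.01 190 [0.079 0.08  0.082 0.082 0.083] [ 0.028 -0.026  0.03 ]
0.02 165 [0.002 0.004 0.004 0.005 0.007] [-0.004  0.013  0.011]
0.03 180 [0.    0.004 0.005 0.007 0.007] [ 0.003 -0.007  0.012]
0.04 105 [0.074 0.075 0.075 0.075 0.079] [0.036 0.038 0.037]
0.05 82 [0.071 0.075 0.076 0.08  0.08 ] [0.009 0.036 0.001]
0.06 63 [0.082 0.083 0.083 0.085 0.086] [0.032 0.034 0.034]
0.07 105 [0.077 0.082 0.082 0.082 0.083] [0.037 0.029 0.039]
0.08 116 [0.071 0.071 0.071 0.074 0.074] [0.035 0.03  0.018]
0.09 58 [0.094 0.095 0.098 0.098 0.1  ] [0.038 0.034 0.033]
```

Body is 71 mm above the tips, as specified, so it stays clear of the rim. Going in and gripping the knob.

```bash
python3 -m pendant '0 0.016 -0.007 0 0 0;0.04 0.016 -0.007 0 0 0;0.1 0.016 -0.007 0 0 0;0.16 0.016 -0.007 0 0 0;0.2 0.016 -0.007 0 0 0;0.24 0.016 -0.007 0 0 0;0.26 0.016 -0.007 0 0 0;0.26 0.016 -0.007 0 0 0' | tail -4
python3 -m pendant '0 0 0 0 0 0;0 0 0 0 0 0;0 0 0 0 0 0;0 0 0 0 0 0;0 0 0 0 0 0;0 0 0 0 0 0;0 0 0 0 0 0;0 0 0 0 0 0' -1 25 | tail -4
```

```text
ee_pos: [0.5123, 0.2465, 0.0804]
eef_rot: [0.088, 0.702, -0.088, 0.701]
ft_force: [-0.3, 1.1, 0.6]
width: 0.0457
ee_pos: [0.5128, 0.2467, 0.0815]
eef_rot: [0.088, 0.701, -0.088, 0.702]
ft_force: [-0.6, -0.6, 4.5]
width: 0.023
```

```bash
python3 -m pendant '-0.01 0 0 0 0 0;-0.03 0 0 0 0 0;-0.06 0 0 0 0 0;-0.1 0 0 0 0 0;-0.15 0 0 0 0 0;-0.2 0 0 0 0 0;-0.25 0 0 0 0 0;-0.3 0 0 0 0 0' | tail -4
python3 -m pendant '-0.06 0 0 0 0 0;-0.12 0 0 0 0 0;-0.2 0 0 0 0 0;-0.28 0 0 0 0 0;-0.36 0 0 0 0 0;-0.44 0 0 0 0 0;-0.48 0 0 0 0 0;-0.48 0 0 0 0 0' | tail -4
python3 - <<'E'
from h import *
im,d=snap("scene","scene9"); s=r.read_state(); M=R.from_quat(s["eef_rot"]).as_matrix()
t=np.array([.476,-.346,s["ee_pos"][2]]); print(s["time"],s["ee_pos"],M.T@(t-s["ee_pos"])/.25)
cv2.imwrite("pics/s9c.png",cv2.resize(im[90:270,290:450],None,fx=3,fy=3,interpolation=cv2.INTER_CUBIC))
E
```

```text
ee_pos: [0.5127, 0.2467, 0.1576]
eef_rot: [0.088, 0.701, -0.088, 0.702]
ft_force: [0.4, -0.2, -1.2]
width: 0.0233
ee_pos: [0.5132, 0.2469, 0.2779]
eef_rot: [0.089, 0.701, -0.087, 0.702]
ft_force: [-0.4, -0.4, -1.6]
width: 0.0235
24.05 [0.51274575 0.24673695 0.27643767] [-1.13157360e-03 -2.33369705e+00  4.43682562e-01]
```

View pics/s9c.png

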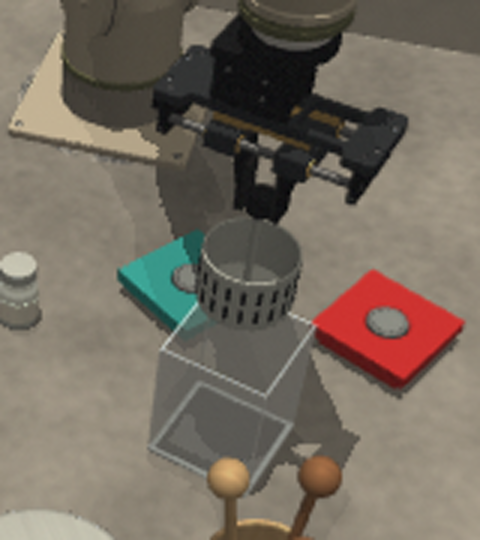

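The crop shows the strainer clear of the canister, hanging upright from the knob. Carrying it to the tray.

```bash
python3 -m pendant '0 -0.04 0.008 0 0 0;0 -0.12 0.023 0 0 0;0 -0.22 0.042 0 0 0;0 -0.33 0.063 0 0 0;0 -0.44 0.084 0 0 0;0 -0.56 0.106 0 0 0;0 -0.68 0.13 0 0 0;0 -0.8 0.152 0 0 0' | tail -4
python3 -m pendant '0 -0.12 0.023 0 0 0;0 -0.24 0.046 0 0 0;0 -0.36 0.068 0 0 0;0 -0.48 0.091 0 0 0;0 -0.6 0.114 0 0 0;0 -0.72 0.137 0 0 0;0 -0.84 0.16 0 0 0;0 -0.9 0.171 0 0 0' | tail -4
python3 -m pendant '0 -0.12 0.023 0 0 0;0 -0.24 0.046 0 0 0;0 -0.36 0.068 0 0 0;0 -0.48 0.091 0 0 0;0 -0.58 0.11 0 0 0;0 -0.634 0.121 0 0 0;0 -0.634 0.121 0 0 0;0 -0.634 0.121 0 0 0' | tail -4
python3 - <<'E'
from h import *
s=r.read_state(); M=R.from_quat(s["eef_rot"]).as_matrix()
t=np.array([.476,-.346,s["ee_pos"][2]]); print(s["time"],s["ee_pos"],M.T@(t-s["ee_pos"])/.25,s["joint_positions"])
E
```

```text
ee_pos: [0.499, 0.0402, 0.2756]
eef_rot: [0.089, 0.702, -0.089, 0.701]
ft_force: [0.2, 0.3, -1.2]
width: 0.0233
ee_pos: [0.4834, -0.1896, 0.2757]
eef_rot: [0.09, 0.702, -0.09, 0.701]
ft_force: [-0.5, -0.3, -1.3]
width: 0.0231
ee_pos: [0.4747, -0.3465, 0.2757]
eef_rot: [0.089, 0.702, -0.088, 0.701]
ft_force: [0.6, 0.7, -0.4]
width: 0.0238
26.45 [ 0.47471591 -0.34648521  0.27571542] [-2.15890152e-06  3.15785351e-03  4.49186238e-03] [-0.08322692  0.26351785  0.7907065   1.46845294 -0.18704932  1.48817734
  2.02506293]
```

```bash
python3 -m pendant '0.08 0.003 0.004 0 0 0;0.2 0.003 0.004 0 0 0;0.34 0.003 0.004 0 0 0;0.48 0.003 0.004 0 0 0;0.58 0.003 0.004 0 0 0;0.66 0.003 0.004 0 0 0;0.71 0.003 0.004 0 0 0;0.735 0.003 0.004 0 0 0' | tail -4
python3 -m pendant '0.006 0 0 0 0 0;0.012 0 0 0 0 0;0.012 0 0 0 0 0;0.012 0 0 0 0 0' | grep -E 'ee_pos|ft_f'
python3 -m pendant '0.003 0 0 0 0 0;0.006 0 0 0 0 0;0.006 0 0 0 0 0' | grep -E 'ee_pos|ft_f'
python3 -m pendant '0.003 0 0 0 0 0;0.006 0 0 0 0 0;0.006 0 0 0 0 0' | grep -E 'ee_pos|ft_f'
```

```text
ee_pos: [0.4769, -0.3446, 0.0916]
eef_rot: [0.088, 0.702, -0.087, 0.701]
ft_force: [1.0, -0.2, -1.5]
width: 0.0234
ee_pos: [0.4774, -0.3458, 0.09]
ft_force: [-0.0, 0.3, -0.5]
ee_pos: [0.4771, -0.3456, 0.0878]
ft_force: [-0.5, -0.7, -1.6]
ee_pos: [0.477, -0.3456, 0.0862]
ft_force: [0.1, -0.0, -1.0]
```

```bash
python3 -m pendant '0.003 0 0 0 0 0;0.006 0 0 0 0 0;0.006 0 0 0 0 0' | grep -E 'ee_pos|ft_f'
python3 -m pendant '0.003 0 0 0 0 0;0.006 0 0 0 0 0;0.006 0 0 0 0 0' | grep -E 'ee_pos|ft_f'
python3 -m pendant '0.002 0 0 0 0 0;0.004 0 0 0 0 0;0.004 0 0 0 0 0' | grep -E 'ee_pos|ft_f'
```

```text
ee_pos: [0.477, -0.3456, 0.0848]
ft_force: [0.8, -0.3, -2.1]
ee_pos: [0.477, -0.3456, 0.0833]
ft_force: [1.0, -0.2, -1.1]
ee_pos: [0.4771, -0.3456, 0.0823]
ft_force: [-0.4, -0.3, -1.5]
```

```bash
python3 -m pendant '0.002 0 0 0 0 0;0.003 0 0 0 0 0;0.003 0 0 0 0 0' | grep -E 'ee_pos|ft_f'
python3 -m pendant '0.002 0 0 0 0 0;0.003 0 0 0 0 0;0.003 0 0 0 0 0' | grep -E 'ee_pos|ft_f'
python3 -m pendant '0.002 0 0 0 0 0;0.003 0 0 0 0 0;0.003 0 0 0 0 0' | grep -E 'ee_pos|ft_f'
```

```text
ee_pos: [0.4771, -0.3456, 0.0816]
ft_force: [0.4, 0.3, -1.4]
ee_pos: [0.4772, -0.346, 0.0815]
ft_force: [-1.1, 0.2, 5.5]
ee_pos: [0.4773, -0.3461, 0.0814]
ft_force: [-3.5, 2.3, 11.9]
```

Contact. I'll relieve the pressure, then open partway (the lid is nearby), retreat and look.

```bash
python3 -m pendant '-0.004 0 0 0 0 0;-0.005 0 0 0 0 0' | grep -E 'ee_pos|ft_f'
python3 -m pendant '0 0 0 0 0 0;0 0 0 0 0 0;0 0 0 0 0 0;0 0 0 0 0 0;0 0 0 0 0 0;0 0 0 0 0 0;0 0 0 0 0 0;0 0 0 0 0 0' 0.2 | tail -2
python3 -m pendant '-0.04 0 0 0 0 0; -0.1 0 0 0 0 0; -0.2 0 0 0 0 0; -0.35 0 0 0 0 0;-0.5 0 0 0 0 0;-0.65 0 0 0 0 0;-0.8 0 0 0 0 0;-0.8 0 0 0 0 0' | tail -4
python3 -m pendant '0 0.1 -0.1 0 0 0; 0 0.25 -0.2 0 0 0; 0 0.4 -0.3 0 0 0; 0 0.5 -0.35 0 0 0;0 0.6 -0.35 0 0 0;0 0.6 -0.35 0 0 0' | tail -4
python3 - <<'E'
from h import *
im,d=snap("scene","scene10"); it,dt=snap("top","top10"); print(r.read_state()["time"])
cv2.imwrite("pics/fin.png",np.vstack([cv2.resize(im[125:265,130:410],None,fx=2.4,fy=2.4),cv2.resize(it[150:270,160:440],None,fx=2.4,fy=2.4)])[:600])
a=cv2.imread("pics/scene0.png")
df=cv2.absdiff(im,a).max(2)
for n,(u,v,w) in dict(jar=(296,186,12),dabba=(303,292,40),katori=(247,265,15),bottle=(201,250,25),funnel=(160,240,22),holder=(375,290,28),mortar=(480,247,22),mill=(119,172,18)).items():
    p=df[v-w:v+w,u-w:u+w]; print(n,(p>40).sum())
E
```

```text
ee_pos: [0.4772, -0.3458, 0.0815]
ft_force: [-0.5, 0.0, 0.4]
ft_force: [-0.7, -0.1, 0.6]
width: 0.0522
ee_pos: [0.4783, -0.3475, 0.288]
eef_rot: [0.087, 0.699, -0.089, 0.704]
ft_force: [0.0, -0.9, 0.2]
width: 0.0522
ee_pos: [0.43, -0.1754, 0.2821]
eef_rot: [0.087, 0.701, -0.086, 0.702]
ft_force: [0.2, -1.1, 0.1]
width: 0.0524
32.55
jar 31
dabba 0
katori 0
bottle 0
funnel 0
holder 0
mortar 0
mill 0
```

View pics/fin.png

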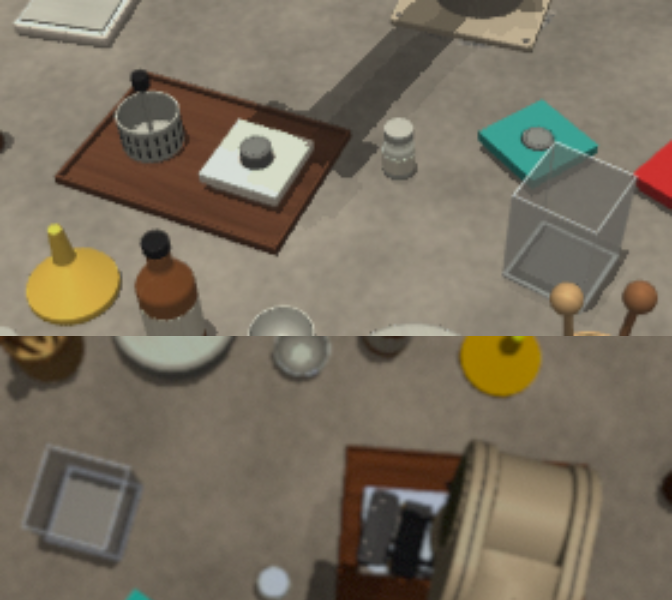

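The final picture shows the strainer standing upright and the lid button-up, both inside the tray. The canister is in place and the gripper is clear. Only the jar window changed from the first picture (31 pixels), and the arm's shadow now falls there.

```bash
python3 -c "
from bench import close_job; print(close_job())"
```

```text
the job is handed in; nothing more can be done
None
```

The canister is apart and the job is handed in, at about 32.6 s of robot time. I pressed the button to its hard stop and it sprang up. I then lifted the lid off by the button and set it button-up on the tray, and stood the strainer upright beside it by its knob.

**Last checks:**
- **Final picture:** both parts stand flat inside the tray and the canister is standing in its place. I compared the canister only by eye.
- **Contact forces:** the lid touched down at about 5 N and the strainer at about 12 N; I eased off before letting go each time. The highest wrist force I saw was about 20 N, at the button's hard stop.
- **Bystanders:** there was no change from the first picture at seven of the eight. The spice jar's window changed by 31 pixels, which I put down to the arm's shadow; I did not check it further.

**Disagreements:**
- **Tip height:** the fingertips were really about 27 mm above the reported tool height. The images suggested it and contact with the button confirmed it, so I worked with that offset.
- **Camera positions:** the two cameras placed points about 4 mm apart. I used the mean for the knob, and mainly the top camera for the lid and tray.
- **Lid button:** while lowering the lid I pressed its button about 1 mm in after contact. It was still up in the final picture.

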